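Press a jumper bar into a terminal strip with bench locking pliers

TASK

Press the orange jumper bar down into the terminal strip with the bench locking pliers: push the strip along its channel until the end of its rail is fully home against the stop, squeeze the upper handle down until it goes over centre and stays locked, then pull the red release lever back so that the pliers spring fully open again. Leave the strip home in the channel with the jumper bar pressed in, and do not disturb the other things on the bench.

Things in the scene. Friction and masses are not known exactly. Their poses are not given: they have to be found in the camera images.
- pliers: Locking pliers fixed on a blue base plate (76 x 420 x 8 mm). Origin: on the bench top under the jaw pad. Local y runs along the pliers (handles at +y, channel for the strip at -y), x across, z up. The upper handle hinges on the jaw at y 74, z 91 mm when open (y 65, z 92 when locked). Pressing the upper handle down closes the jaw; a spring opens both.
- stop_face (a point): Centre of the steel stop face (48 mm high) at the channel's end, pliers local (0, 45, 12) mm. The channel: two steel guides 10 mm wide, tops at z 15 mm, inner faces at x +/-19, from y -160 to 45 mm, floor z 8 mm. A yellow line on each guide at y -80 mm shows where the rear end of the rail comes when home.
- jaw_pad (a point): Middle of the underside of the jaw's pressing pad (30 mm long along y, 16 mm wide). Jaw pivot at pliers local y 65, z 62 mm. When open, the jaw spans z 65 to 115 mm and its tip reaches no farther than y -25 mm; when locked the pad is at z 57 mm.
- strip_front (a point): Middle of the front (+y) end of the strip's steel rail (35 wide, 125 mm long); home when it touches the stop face. The strip lies in the channel, parallel to the pliers' y: grey terminals 60 mm long, 47 wide, tops 55 mm over the bench, orange jumper bar in a slot along their top, white end bracket at the rear. 0.17 to 0.35 kg, slides easily.
- strip_push (a point): Middle of the rear (-y) face of the white end bracket, where the strip is pushed: 44 mm wide, from 16 to 56 mm above the bench, the point at 38 mm. It is 123 mm behind the rail's front end, so at pliers y -78 mm when home. The rail (top 16 mm above the bench) sticks out 2 mm behind it.
- jumper (a joint): How far the orange jumper bar (56 x 8 x 7 mm) is pressed down (m): 0 = 7 mm proud of the terminals, 0.007 = flush. It is stiff (10 N) and stays where it is pressed. The pliers press it to about 0.0067.
- handle (a joint): Upper handle, angle to the jaw (rad): 0 = fully open, slanting up at 0.48 rad from level; grows as it is pressed down; dead centre about 0.76; 0.85 = locked on its end stop, slanting down 0.09 rad. Let go below dead centre it springs open to 0; beyond, it stays locked. Takes 8 to 15 N at the pad, nearly nothing after dead centre.
- handle_pad (a point): Middle of the top face of the black grip on the upper handle, where it is pressed: grip 66 mm long, 34 mm wide. The point is 155 mm along the handle from its hinge, 14 mm above its line. It moves on an arc in the pliers' y-z plane: open at local y 205, z 175 mm; locked at y 222, z 91 mm.
- release (a joint): Red release lever (rad): 0 = at rest, at right angles to the handle (upright when locked); grows as its tab is pulled towards the handle's free end (pliers +y); limit 1.1; springs back to 0. With the pliers locked, pulling it to 0.9 or more with 5 to 9 N pushes the handle back over centre; the pliers spring open as the lever is let go.
- release_tab (a point): Centre of the red tab on the release lever: 40 (x) x 8 (y) x 22 mm high. The lever hinges on the handle 50 mm below it, 70 mm out along the handle. Locked, the tab is at pliers local y 141, z 139 mm; open, at y 112, z 171 mm. As the pliers spring open it swings up and towards -y.
- screwdriver: Screwdriver with a green handle, 190 mm long, lying in front of the pliers (robot's side). Leave alone. Origin: centre of its underside.
- button_station: Black push-button station, 60 x 125 x 28 mm, three round buttons, beyond the pliers. Leave alone. Origin: centre of its underside.
- contactor: White and grey contactor, 70 x 45 x 72 mm, beyond the channel. Leave alone. Origin: centre of its underside.
- rail_offcut: Slotted steel rail offcut, 35 x 160 x 7.5 mm, lying on the robot's side of the channel. Leave alone. Origin: centre of its underside.
- cutters: Cutters with blue handles, 170 mm long. Leave alone. Origin: centre of its underside.

How it is judged:
By the outcome, as a careful person would: the job done as asked, in the order asked, and still so for the second after the job is handed in, with the robot touching nothing.
It also fails if it takes over 64 s, if anything falls off the work surface, if the arm or the gripper's body presses on something with over 40 N, if the wrist force passes 120 N, or if a joint passes its speed limit or range.

ROBOT

A 7-joint arm with a two-finger parallel gripper is mounted at the origin on the work surface. World frame = base frame: x ahead of the robot, y to its left, z up, the work surface at z = 0. Lengths are in m, angles in rad, forces in N, time in s.
With the tool pointing down it reaches from about 0.425 to 0.8 m from the base axis. Payload 8.3 kg.
Tool frame: the origin (TCP) lies at the very end of the fingers, on their centre line; the grasp point (between the pads) lies 19 mm behind it; x points along the fingers, y is the direction in which the jaws open and shut, and the axes are right-handed (so a half turn about x gives the same grasp; the last joint's range is limited). The gripper opens to 85 mm and grips with 20 to 120 N. Pads are 22 mm wide; open, the fingers measure 114 mm over their backs; the gripper's body (76 mm by 85 mm) begins 54 mm behind the grasp point. The pads swing forward as they close: fully open they stand 13 mm farther back than shut.
Start: joints at [-1.25, 0.383, 0.016, 1.37, -0.006, 1.388, -0.046], TCP at [0.234, 0.58, 0.231] pointing down, gripper open.
Joint ranges: [-2.95, 2.95], [-0.25, 2.06], [-1.52, 1.56], [0.18, 2.33], [-1.44, 4.58], [0.02, 2.06], [-3.01, 3.01]. Speed limits (rad/s): [2.39, 2.39, 3.01, 3.01, 3.14, 3.14, 3.14].

INTERFACE

Orientations are given as a rotation vector (axis times angle).
In Python, from cell import manip gives the robot as it stands.
- The arm moves only by the shell command python3 -m crank 'ROWS'. ROWS is JSON, a list of rows, each a list of 5 numbers: the closure in counts, from 0 (fully open) to 255 (shut), then the shift along the tool's x, y, z in units of 120 mm (1.0 is 120 mm), then the turn about the tool's x in units of 120 degrees (1.0 is 120 degrees). A call has 1 to 12 rows; each row shifts and turns the pose as measured when the row begins, along the tool's axes as they then stand; what a row does not reach is not made up. A row lasts 1/8 s, in which the tool goes at most 62.5 mm and 10.7 degrees, less where a joint would pass 70% of its speed; a pose out of reach is approached as far as the arm can. A call with a number of a shift or a turn outside -1 to 1 is refused whole. A call with a gripper value outside its range is refused whole. The fingers move at their own pace and stop on an object; the grip force is fixed at half the most. Time passes only in rows, so rows that do not move let the fingers close. It gives the time, the measured TCP pose, the force and the opening at its end, in the units of the state.
- manip.read_state(): the state, without advancing time (a new reading comes with each control period).
- manip.get_image(name): name is "scene" or "side" or "wrist"; returns (picture, depth): 384x512x3 uint8, red, green, blue; 384x512 float32, m along the optical axis (not along the pixel's ray), 0 where there is no reading.
- manip.camera_params(name): a dict with "fx", "fy", "cx", "cy" (pixels), "D" ([k1, k2, p1, p2, k3] as OpenCV has them; the pictures are not rectified), "extrinsics" (4x4, takes a point from world to camera coordinates). Camera axes: x right, y down, z forward; pixel columns grow to the right and rows downward; lengths in m; the calibration is good to about 2 mm. A picture is of the moment at which its call begins: read the wrist's pose just before it. camera_params takes no time and is no camera call; for the wrist camera it gives the pose at the moment of the call.
- manip.finish_job(): hands the job in, once; it reports no verdict.
Trained networks look in the newest picture that a camera, given by its name, has taken for a name from the list of things; names that differ only in an ending like _2 or _b are one class to them, and where a whole thing is asked for, a point or a joint stands for the part that bears it (a point fixed in the world has none). Each returns a list of dicts, best first, with "confidence" (0 to 1); they miss things now and then, are a little off and sometimes report something else, mostly with a low value. They report only what shows in the picture. A call takes as long as a camera call.
- manip.look_for(camera, thing): "point" ([row, column] as shares, 0 to 1, of the picture: columns of its width, rows of its height, amid what is visible of it).
- manip.outline_of(camera, thing): "region" (384x512 bool, what is visible of it) and "point" ([row, column] as shares, 0 to 1, of the picture: columns of its width, rows of its height, amid what is visible of it).
- manip.place_of(camera, thing): "point" ([row, column] as shares, 0 to 1, of the picture: columns of its width, rows of its height: a listed point, or the origin of a listed thing).
The state is a dict: "t": time; "joint_positions": joint angles; "joint_velocities": joint speeds; "joint_torque": joint torques, N m; "tcp_pos": TCP position; "tool_rot": TCP orientation; "ft_force": force on the tool from outside, world axes, zero at the start; "ft_torque": the same for the moment, N m; "grip_width": finger opening in m.
Only numpy, scipy, OpenCV 4.12 (cv2) and the standard library are available. Lean on these libraries where they do the work, as an engineer would, in place of code of your own. Each camera call takes 0.05 s, during which the arm holds its last target.

## Working session

There is one attempt and no reset: what is moved stays moved. The work goes in short steps, Python scripts to look and compute and a shell command to move; the robot and the scene stay as the last step left them, time stands still between calls to the robot, and variables do not carry over. Pictures are saved under pics/ and viewed, and the job is handed in when it is done.

```bash
ls; mkdir -p pics; cat > h.py <<'E'
import numpy as np, cv2
from cell import manip
from scipy.spatial.transform import Rotation as R
def shot(cam,fn=None):
    p,d=manip.get_image(cam); P=manip.camera_params(cam)
    if fn: cv2.imwrite('pics/'+fn,cv2.cvtColor(p,cv2.COLOR_RGB2BGR))
    return p,d,P
def ray(P,u,v):
    K=np.array([[P['fx'],0,P['cx']],[0,P['fy'],P['cy']],[0,0,1]]); 
    x=cv2.undistortPoints(np.array([[[u,v]]],float),K,np.array(P['D'],float))[0,0]
    T=np.linalg.inv(np.array(P['extrinsics'])); return T,np.array([x[0],x[1],1.])
def deproj(P,u,v,z):
    T,r=ray(P,u,v); return T[:3,:3]@(r*z)+T[:3,3]
def atz(P,u,v,h):
    T,r=ray(P,u,v); d=T[:3,:3]@r; o=T[:3,3]; return o+d*(h-o[2])/d[2]
def proj(P,X):
    T=np.array(P['extrinsics']);K=np.array([[P['fx'],0,P['cx']],[0,P['fy'],P['cy']],[0,0,1]])
    return cv2.projectPoints(np.atleast_2d(X).astype(float),cv2.Rodrigues(T[:3,:3])[0],T[:3,3],K,np.array(P['D'],float))[0][:,0]
E
python3 - <<'E'
from h import *
np.set_printoptions(precision=4,suppress=True)
s=manip.read_state(); print(s)
for c in ['scene','side']:
    p,d,P=shot(c,c+'0.png')
    for n in ['stop_face','jaw_pad','strip_front','strip_push','handle_pad','release_tab','pliers']:
        r=manip.place_of(c,n)
        for q in r[:2]:
            v,u=q['point'][0]*384,q['point'][1]*512
            z=d[min(int(v),383),min(int(u),511)]
            print(c,n,round(q['confidence'],2),round(u),round(v),deproj(P,u,v,z) if z>0 else None)
E
```

```text
pics
{'t': 0.0, 'joint_positions': array([-1.2499,  0.3842,  0.0164,  1.3712, -0.0063,  1.3882, -0.0465]), 'joint_velocities': array([ 0.0009,  0.0001,  0.0006, -0.0003, -0.    , -0.0003,  0.0007]), 'joint_torque': array([ -0.0003, -62.7599,   0.844 , -37.1834,   0.0164,   0.0139,
         0.0001]), 'tcp_pos': array([0.2338, 0.5791, 0.2303]), 'tool_rot': array([ 0.2995,  1.5501, -0.3026]), 'ft_force': array([-0.7393,  0.024 , -0.0525]), 'ft_torque': array([ 0.0133, -0.019 , -0.0162]), 'grip_width': 0.08550705311279001}
scene stop_face 0.7 227 215 [0.5013 0.0112 0.0079]
scene stop_face 0.28 190 225 [ 0.5098 -0.0972  0.0064]
scene jaw_pad 0.77 209 206 [ 0.5162 -0.035   0.0848]
scene jaw_pad 0.34 378 197 [ 0.5421  0.4621 -0.0029]
scene strip_front 0.69 192 222 [ 0.503  -0.0884  0.008 ]
scene strip_push 0.78 143 221 [ 0.5008 -0.2142  0.0542]
scene strip_push 0.64 231 189 [0.4134 0.0411 0.0126]
scene handle_pad 0.75 288 172 [0.5292 0.1735 0.1725]
scene handle_pad 0.18 176 193 [ 0.3837 -0.1216  0.0062]
scene release_tab 0.69 253 176 [0.5226 0.0837 0.1737]
scene release_tab 0.6 140 222 [ 0.4606 -0.2336 -0.0005]
scene pliers 0.78 212 223 [ 0.5161 -0.0364  0.0061]
side stop_face 0.94 255 245 [0.5172 0.0123 0.0125]
side jaw_pad 0.65 254 239 [0.5155 0.0141 0.0327]
side jaw_pad 0.48 231 154 [0.5287 0.178  0.1739]
side strip_front 0.8 267 280 [ 0.4806 -0.13    0.0565]
side strip_front 0.53 253 246 [0.512  0.012  0.0113]
side strip_push 0.6 290 316 [ 0.4877 -0.2207  0.0453]
side handle_pad 0.83 228 156 [0.5188 0.1725 0.1742]
side handle_pad 0.61 253 244 [0.5117 0.0136 0.0155]
side release_tab 0.66 244 180 [0.5203 0.0778 0.1652]
side pliers 0.6 261 263 [ 0.508  -0.0399  0.0052]
```

```bash
python3 -c "
import cv2
for c in ['scene0','side0']: cv2.imwrite('pics/'+c+'b.png',cv2.resize(cv2.imread('pics/'+c+'.png'),(800,600)))"
```

```text
(no output)
```

View pics/scene0b.png

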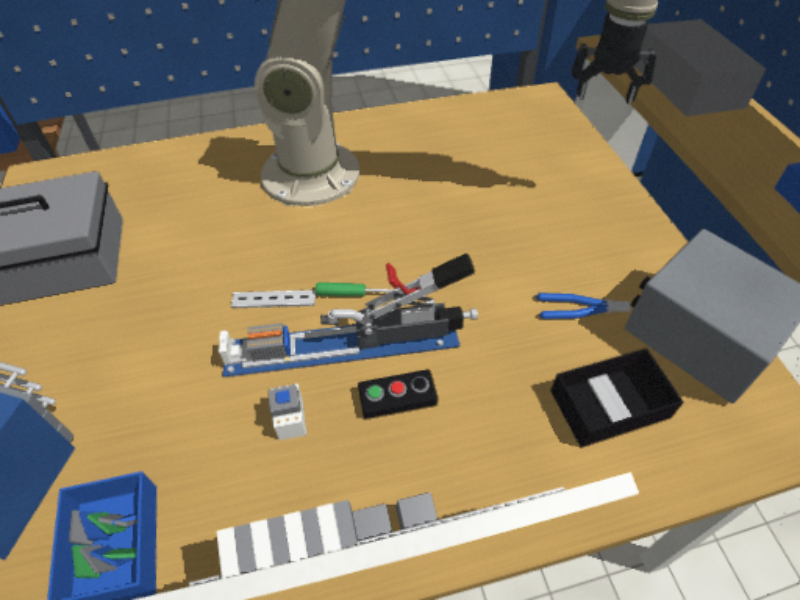

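View pics/side0b.png

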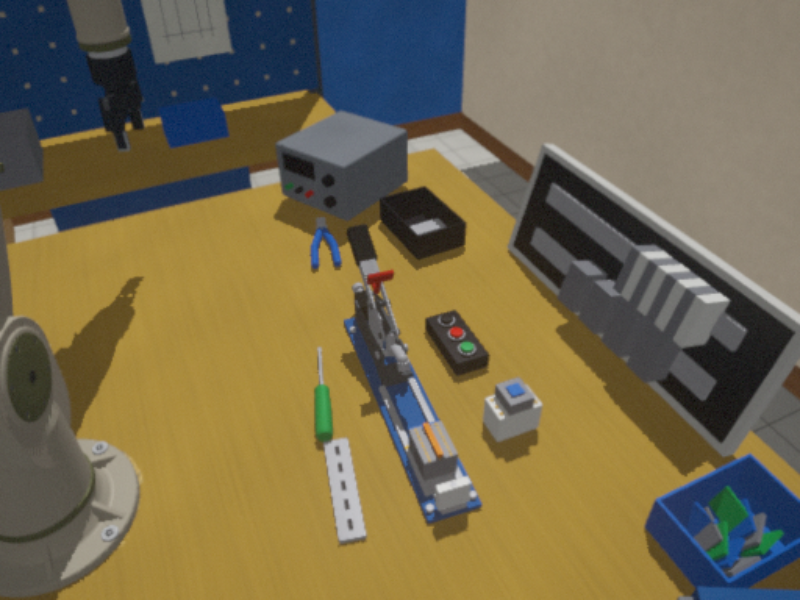

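```bash
python3 - <<'E'
from h import *
np.set_printoptions(precision=4,suppress=True)
s=manip.read_state(); print(R.from_rotvec(s['tool_rot']).as_matrix())
for c in ['scene','side']:
    p,d,P=shot(c)
    h=cv2.cvtColor(p,cv2.COLOR_RGB2HSV)
    def pts(m):
        v,u=np.nonzero(m&(d>0)); 
        return np.array([deproj(P,a,b,d[b,a]) for a,b in zip(u,v)]),np.c_[u,v]
    blue=(h[...,0]>100)&(h[...,0]<125)&(h[...,1]>120)&(h[...,2]>40)
    box=np.zeros_like(blue); box[190:340 if c=='side' else 250,130:310]=1
    X,_=pts(blue&box)
    m=(abs(X[:,2]-.006)<.012)&(X[:,1]<.25)&(X[:,1]>-.3)&(X[:,0]>.42)&(X[:,0]<.6); Q=X[m]
    print(c,len(Q),np.median(Q[:,2])); r=cv2.minAreaRect((Q[:,:2]*1000).astype(np.float32)); print(r, cv2.boxPoints(r))
    for n,z in [('red',0),('orange',0)]:
        mm=((h[...,0]<5)|(h[...,0]>175)) if n=='red' else ((h[...,0]>6)&(h[...,0]<14))
        X,_=pts(mm&(h[...,1]>170)&box if n=='orange' else mm&(h[...,1]>150))
        m=(X[:,0]>.42)&(X[:,0]<.6)&(X[:,1]<.25)&(X[:,1]>-.3)&(X[:,2]>.04); Q=X[m]
        if len(Q): print(n,len(Q),Q.min(0),Q.max(0),Q.mean(0), np.mean(Q[Q[:,2]>Q[:,2].max()-.015],0))
E
```

```text
[[-0.0001  0.3744  0.9273]
 [-0.0001  0.9273 -0.3744]
 [-1.     -0.0001 -0.    ]]
scene 1078 0.007982170380748166
((511.6966247558594, -17.7373046875), (416.121826171875, 75.98644256591797), 84.39039611816406) [[ 453.5475 -221.088 ]
 [ 529.17   -228.5156]
 [ 569.8458  185.6134]
 [ 494.2233  193.041 ]]
red 96 [0.5023 0.0716 0.1281] [0.5399 0.1188 0.1834] [0.5248 0.0854 0.165 ] [0.5244 0.0782 0.1779]
orange 49 [ 0.492  -0.1687  0.0582] [ 0.5044 -0.1156  0.0644] [ 0.4981 -0.143   0.0615] [ 0.4981 -0.143   0.0615]
side 572 0.008728079326742466
((507.7628173828125, -17.583419799804688), (417.1181640625, 73.78595733642578), 84.76004028320312) [[ 451.9769 -221.9016]
 [ 525.4545 -228.6402]
 [ 563.5487  186.7348]
 [ 490.0712  193.4734]]
red 63 [0.4989 0.0708 0.1331] [0.5356 0.1132 0.1827] [0.5145 0.079  0.1717] [0.5143 0.0753 0.1785]
orange 2 [ 0.4902 -0.1697  0.062 ] [ 0.494  -0.1253  0.0625] [ 0.4921 -0.1475  0.0623] [ 0.4921 -0.1475  0.0623]
```

```bash
cat >> h.py <<'E'
O=np.array([.5085,-.033]); ey=np.array([.095,.9955]); ex=np.array([.9955,-.095])
def loc():
    s=manip.read_state(); d=s['tcp_pos'][:2]-O; M=R.from_rotvec(s['tool_rot']).as_matrix()
    f=s['ft_force']
    print('t%.2f local mm'%s['t'],np.round([d@ex*1e3,d@ey*1e3,s['tcp_pos'][2]*1e3],1),'Fl',np.round([f[:2]@ex,f[:2]@ey,f[2]],1),'tilt',np.round(M[2,0],4),'yaw err deg',np.round(np.degrees(np.arctan2(M[1,1],M[0,1])-np.arctan2(ex[1],ex[0])),2),'w',round(s['grip_width'],3))
E
python3 -m crank '[[255,-0.08,0,0,0.0875],[255,-0.08,0,0,0.0875],[255,-0.08,0,0,0.0875],[255,-0.08,0,0,0.0875],[255,-0.08,0,0,0.0875],[255,-0.08,0,0,0.0875],[255,0,0,0,0.0875],[255,0,0,0,0]]'; python3 -c "
from h import *;loc()"
```

```text
t: 1.9
tcp_pos: [0.2338, 0.5794, 0.2907]
tool_rot: [1.301, 1.147, -1.301]
ft_force: [-0.0, -0.3, -0.1]
grip_width: 0.0005
t1.90 local mm [-331.6  583.6  290.7] Fl [ 0.  -0.3 -0.1] tilt -1.0 yaw err deg -1.73 w 0.001
```

```bash
python3 -m crank '[[255,0,0.34,0.35,-0.014],[255,0,0.34,0.35,0],[255,0,0.34,0.35,0],[255,0,0.34,0.35,0],[255,0,0.34,0.35,0],[255,0,0.34,0.35,0],[255,0,0.34,0.35,0],[255,0,0.34,0.35,0],[255,0,0,0,0]]'; python3 -c "
from h import *;loc()"
```

```text
t: 3.02
tcp_pos: [0.5401, 0.2074, 0.2893]
tool_rot: [1.241, 1.186, -1.242]
ft_force: [-0.3, -0.3, 0.0]
grip_width: 0.0003
t3.02 local mm [  8.6 242.3 289.3] Fl [-0.2 -0.3  0. ] tilt -1.0 yaw err deg 2.89 w 0.0
```

```bash
python3 -m crank '[[255,0,-0.03,0.39,0.024],[255,0,-0.03,0.39,0],[255,0,0,0.39,0],[255,0,0,0.39,0],[255,0,0,0.39,0],[255,0,0,0.39,0],[255,0,0,0.39,0],[255,0,0,0.39,0],[255,0,0,0.39,0],[255,0,0,0.39,0],[255,0,0,0,0]]'; python3 -c "
from h import *;loc();p,d,P=shot('wrist','w1.png');shot('scene','s1.png')
for c in ['wrist']:
  for n in ['strip_push','strip_front']:
    for q in manip.place_of(c,n)[:2]:
        v,u=q['point'][0]*384,q['point'][1]*512; X=deproj(P,u,v,d[int(v),int(u)])
        print(n,q['confidence'],u,v,X,(X[:2]-O)@ex,(X[:2]-O)@ey)
"
```

```text
t: 4.4
tcp_pos: [0.5003, -0.2655, 0.2885]
tool_rot: [1.235, 1.193, -1.233]
ft_force: [-0.2, 0.5, 0.0]
grip_width: 0.0001
t4.40 local mm [  14.  -232.2  288.5] Fl [-0.2  0.4  0. ] tilt -1.0 yaw err deg 3.53 w 0.0
strip_push 0.69 251.904 128.7168 [ 0.4915683 -0.216708   0.0551927] 0.0005967546654908933 -0.18448982984657739
strip_front 0.75 256.2048 34.5984 [ 0.50099793 -0.09287245  0.00855946] -0.001780428375443259 -0.0603157221638317
```

View pics/w1.png

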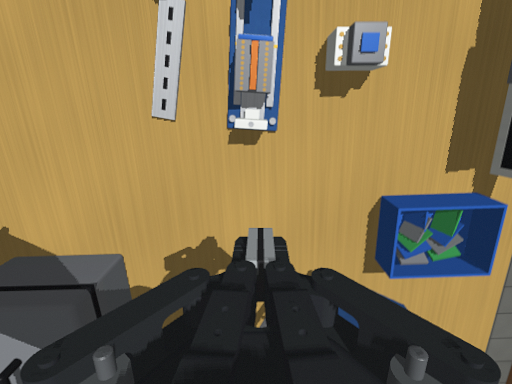

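```bash
python3 -m crank '[[255,0.35,-0.115,0,0.03],[255,0.4,0,0,0],[255,0.4,0,0,0],[255,0.4,0,0,0],[255,0.3,0,0,0],[255,0.2,0,0,0],[255,0,0,0,0]]'; python3 -c "
from h import *;loc()"
```

```text
t: 5.48
tcp_pos: [0.496, -0.2439, 0.0364]
tool_rot: [1.265, 1.181, -1.245]
ft_force: [-0.4, -0.4, 0.4]
grip_width: -0.0001
t5.47 local mm [   7.5 -211.2   36.4] Fl [-0.3 -0.4  0.4] tilt -0.9999 yaw err deg 1.9 w -0.0
```

```bash
python3 -m crank '[[255,0.02,-0.06,0,0.016],[255,0,0,0,0],[255,0,0,-0.1,0],[255,0,0,-0.12,0],[255,0,0,-0.12,0],[255,0,0,-0.12,0]]'; python3 -c "
from h import *;loc()"
```

```text
t: 6.22
tcp_pos: [0.4968, -0.185, 0.0386]
tool_rot: [1.292, 1.159, -1.265]
ft_force: [0.4, -1.4, -0.4]
grip_width: 0.0002
t6.22 local mm [   2.8 -152.4   38.6] Fl [ 0.5 -1.3 -0.4] tilt -0.9999 yaw err deg -0.04 w 0.0
```

```bash
python3 -m crank '[[255,0.04,-0.02,-0.1,0],[255,0,0,-0.1,0],[255,0,0,-0.1,0],[255,0,0,-0.1,0]]'; python3 -c "
from h import *;loc()"; python3 -m crank '[[255,0,0,0,0]]';python3 -c "
from h import *;loc()
p,d,P=shot('side','d2.png')
cv2.imwrite('pics/d2b.png',cv2.resize(cv2.imread('pics/d2.png')[160:340,180:330],None,fx=4,fy=3.3))"
```

```text
t: 6.72
tcp_pos: [0.4993, -0.1332, 0.0339]
tool_rot: [1.291, 1.159, -1.265]
ft_force: [0.4, -1.4, -0.3]
grip_width: 0.0001
t6.72 local mm [   0.3 -100.6   33.9] Fl [ 0.5 -1.3 -0.3] tilt -0.9999 yaw err deg 0.01 w 0.0
t: 6.85
tcp_pos: [0.4995, -0.1316, 0.0338]
tool_rot: [1.29, 1.161, -1.263]
ft_force: [0.2, -0.3, 0.2]
grip_width: -0.0004
t6.85 local mm [  0.4 -99.   33.8] Fl [ 0.2 -0.3  0.2] tilt -0.9999 yaw err deg 0.13 w -0.0
```

View pics/d2b.png

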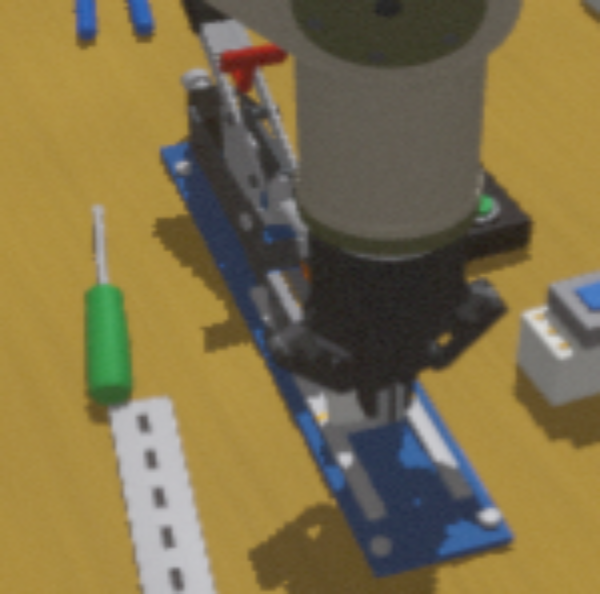

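Side view: the fingers push the bracket squarely; the strip is close to the yellow marks. Small steps until the force rises.

```bash
python3 -m crank '[[255,0,0,-0.03,0],[255,0,0,-0.03,0]]'; python3 -c "
from h import *;loc()"; python3 -m crank '[[255,0,0,-0.03,0]]';python3 -c "
from h import *;loc()"; python3 -m crank '[[255,0,0,-0.03,0]]';python3 -c "
from h import *;loc()"
```

```text
t: 7.15
tcp_pos: [0.4998, -0.126, 0.034]
tool_rot: [1.291, 1.159, -1.265]
ft_force: [0.4, -1.3, -0.2]
grip_width: 0.0003
t7.15 local mm [  0.2 -93.4  34. ] Fl [ 0.6 -1.3 -0.2] tilt -0.9999 yaw err deg -0.02 w 0.0
t: 7.28
tcp_pos: [0.5002, -0.1226, 0.034]
tool_rot: [1.292, 1.158, -1.266]
ft_force: [0.7, -1.9, -0.6]
grip_width: 0.0004
t7.28 local mm [  0.2 -90.   34. ] Fl [ 0.9 -1.9 -0.6] tilt -0.9999 yaw err deg -0.06 w 0.0
t: 7.4
tcp_pos: [0.5005, -0.119, 0.034]
tool_rot: [1.292, 1.158, -1.266]
ft_force: [0.2, 0.4, -1.2]
grip_width: 0.0002
t7.40 local mm [  0.2 -86.3  34. ] Fl [ 0.1  0.4 -1.2] tilt -0.9999 yaw err deg -0.08 w 0.0
```

```bash
for i in 1 2 3; do python3 -m crank '[[255,0,0,-0.03,0]]' >/dev/null;python3 -c "
from h import *;loc()"; done
```

```text
t7.53 local mm [  0.4 -85.6  34.4] Fl [ -1.  -16.6   3.7] tilt -0.9999 yaw err deg -0.19 w -0.0
t7.65 local mm [  0.5 -85.6  34.9] Fl [ -0.9 -11.1   2.3] tilt -0.9999 yaw err deg -0.37 w -0.0
t7.78 local mm [  0.5 -85.5  35.4] Fl [ -0.1 -11.5   2. ] tilt -0.9999 yaw err deg -0.56 w 0.0
```

```bash
python3 -m crank '[[255,0,0,0.15,0],[255,0,0,0.35,0],[255,-0.4,0,0.1,0],[255,-0.45,0,0,0],[255,-0.45,0,0,0],[255,-0.45,0,0,0],[255,0,0,0,0]]'; python3 -c "
from h import *;loc();p,d,P=shot('wrist','w3.png');
cv2.imwrite('pics/w3b.png',cv2.resize(cv2.imread('pics/w3.png')[:200,150:400],None,fx=3.2,fy=3))
p,d,P=shot('side','d3.png')
cv2.imwrite('pics/d3b.png',cv2.resize(cv2.imread('pics/d3.png')[160:340,180:330],None,fx=4,fy=3.3))"
```

```text
t: 8.65
tcp_pos: [0.4894, -0.1892, 0.2515]
tool_rot: [1.291, 1.146, -1.277]
ft_force: [0.9, 0.1, -1.2]
grip_width: 0.0
t8.65 local mm [  -4.2 -157.3  251.5] Fl [ 0.9  0.2 -1.2] tilt -0.9999 yaw err deg -0.56 w 0.0
```

View pics/w3b.png

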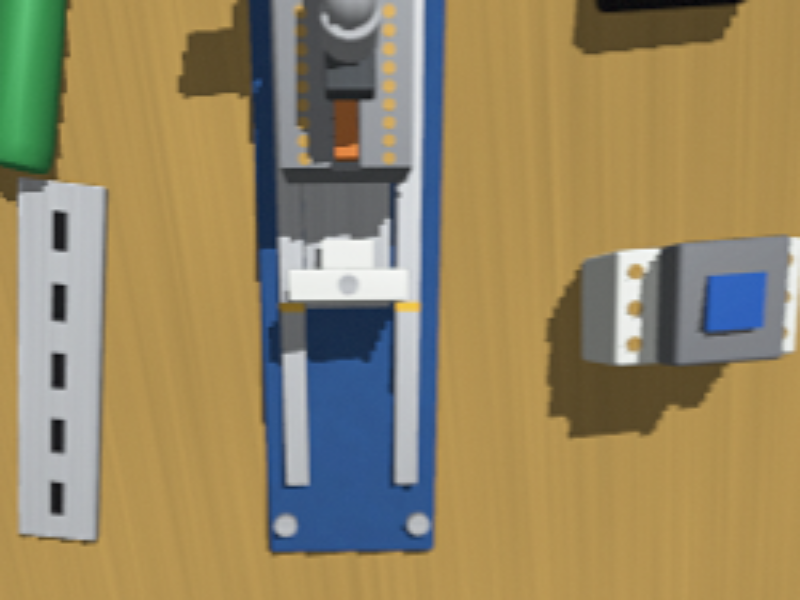

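View pics/d3b.png

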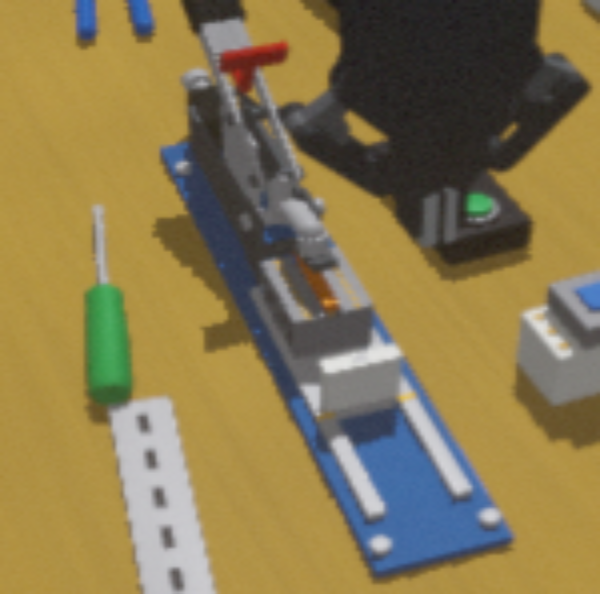

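```bash
python3 -c "
from h import *
P=manip.camera_params('wrist')
for u,v,z in [(150+292/3.2,307/3,.015),(150+405/3.2,307/3,.015),(150+285/3.2,525/3,.010),(150+418/3.2,525/3,.010),(150+297/3.2,486/3,.015),(150+406/3.2,486/3,.015)]:
    X=atz(P,u,v,z);e=X[:2]-O;print(e@ex*1e3,e@ey*1e3)
for c in ['scene','side']:
  p,d,P=shot(c)
  for n in ['handle_pad','release_tab']:
    for q in manip.place_of(c,n)[:1]:
        v,u=q['point'][0]*384,q['point'][1]*512; X=atz(P,u,v,.175 if n[0]=='h' else .171);e=X[:2]-O
        print(c,n,q['confidence'],e@ex*1e3,e@ey*1e3)
"
```

```text
-28.610595680850793 -76.85273267743602
17.76570840899357 -77.24223499799913
-34.93449651893582 -176.2826255644184
24.88704919178769 -176.8807053880229
-28.72328300464922 -156.35666956311798
18.959461137019574 -156.8187337229258
scene handle_pad 0.66 8.964459129013155 204.21935784646445
scene release_tab 0.5 8.06628683926474 115.22700886908454
side handle_pad 0.9 -10.877571859177085 209.8602839602517
side release_tab 0.52 -6.442417673352965 112.22248312221483
```

```bash
sed -i 's/O=np.array(\[.5085,-.033\])/O=np.array([.5078,-.030])/' h.py; python3 -m crank '[[255,-0.2,0.02,-0.35,0],[255,0,0,-0.39,0],[255,0,0,-0.39,0],[255,0,0,-0.39,0],[255,0,0,-0.39,0],[255,0,0,-0.39,0],[255,0,0,-0.39,0],[255,0,0,-0.38,0],[255,0,0,0,0]]'; python3 -c "
from h import *;loc()"
```

```text
t: 10.18
tcp_pos: [0.5277, 0.1885, 0.2634]
tool_rot: [1.282, 1.154, -1.296]
ft_force: [0.1, 0.2, -0.3]
grip_width: 0.0006
t10.18 local mm [ -0.9 219.4 263.4] Fl [ 0.   0.2 -0.3] tilt -1.0 yaw err deg -0.8 w 0.001
```

```bash
python3 -m crank '[[255,0.3,0,0.06,-0.007],[255,0.3,0,0,0],[255,0,0,0,0]]'; python3 -c "
from h import *;loc()
p,d,P=shot('side','d4.png')
cv2.imwrite('pics/d4b.png',cv2.resize(cv2.imread('pics/d4.png')[80:260,150:330],None,fx=3.3,fy=3.3))
p,d,P=shot('scene','s4.png')
cv2.imwrite('pics/s4b.png',cv2.resize(cv2.imread('pics/s4.png')[80:260,170:370],None,fx=3.3,fy=3.3))"
```

```text
t: 10.55
tcp_pos: [0.5265, 0.179, 0.1887]
tool_rot: [1.269, 1.161, -1.287]
ft_force: [0.3, -0.2, 0.5]
grip_width: -0.0004
t10.55 local mm [ -1.2 209.8 188.7] Fl [ 0.4 -0.2  0.5] tilt -0.9999 yaw err deg 0.02 w -0.0
```

View pics/d4b.png

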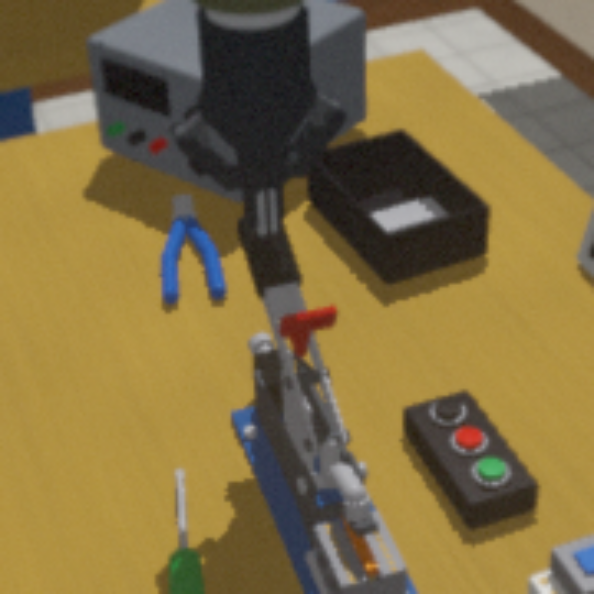

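View pics/s4b.png

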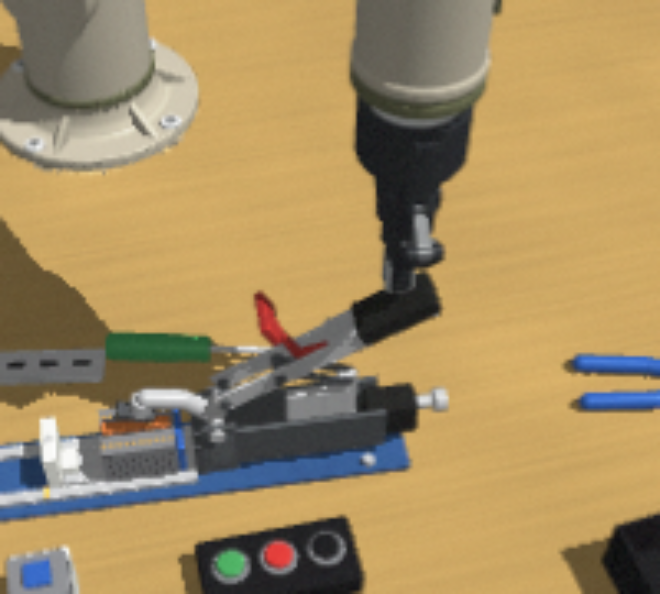

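```bash
python3 -m crank '[[255,0.09,0,-0.02,0],[255,0.09,0,-0.02,0],[255,0.09,0,-0.02,0],[255,0.09,0,-0.02,0]]'; python3 -c "
from h import *;loc()"; python3 -m crank '[[255,0.09,0,-0.02,0],[255,0.09,0,-0.01,0],[255,0.08,0,-0.01,0]]'; python3 -c "
from h import *;loc()"
```

```text
t: 11.15
tcp_pos: [0.5321, 0.1909, 0.1547]
tool_rot: [1.283, 1.159, -1.274]
ft_force: [-6.4, -1.9, 10.1]
grip_width: 0.0001
t11.15 local mm [  3.2 222.2 154.7] Fl [-6.2 -2.5 10.1] tilt -1.0 yaw err deg 0.01 w 0.0
t: 11.52
tcp_pos: [0.5324, 0.1964, 0.1254]
tool_rot: [1.284, 1.161, -1.272]
ft_force: [-2.0, -0.7, 4.3]
grip_width: -0.0002
t11.53 local mm [  3.  227.7 125.4] Fl [-2.  -0.9  4.3] tilt -1.0 yaw err deg 0.04 w -0.0
```

```bash
python3 -m crank '[[255,0.08,-0.01,0.01,0],[255,0.08,-0.01,0.01,0],[255,0.07,0,0.01,0]]'; python3 -c "
from h import *;loc()"; python3 -m crank '[[255,0.05,0,0,0]]'; python3 -c "
from h import *;loc()"
```

```text
t: 11.9
tcp_pos: [0.5307, 0.1939, 0.0968]
tool_rot: [1.286, 1.161, -1.269]
ft_force: [-0.3, 0.3, -0.0]
grip_width: -0.0003
t11.90 local mm [  1.5 225.1  96.8] Fl [-0.3  0.3 -0. ] tilt -1.0 yaw err deg 0.08 w -0.0
t: 12.02
tcp_pos: [0.5306, 0.1935, 0.09]
tool_rot: [1.285, 1.161, -1.27]
ft_force: [-1.0, 0.5, 3.1]
grip_width: -0.0004
t12.03 local mm [  1.5 224.7  90. ] Fl [-1.1  0.4  3.1] tilt -1.0 yaw err deg 0.06 w -0.0
```

```bash
python3 -m crank '[[255,0.04,0,0,0]]'; python3 -c "
from h import *;loc()";  python3 -m crank '[[255,0.04,0,0,0]]'; python3 -c "
from h import *;loc()"
```

```text
t: 12.15
tcp_pos: [0.5313, 0.1937, 0.0863]
tool_rot: [1.287, 1.161, -1.269]
ft_force: [-10.0, -2.0, 29.9]
grip_width: 0.0
t12.15 local mm [  2.1 224.9  86.3] Fl [-9.8 -3.  29.9] tilt -0.9999 yaw err deg 0.05 w 0.0
t: 12.28
tcp_pos: [0.5318, 0.1938, 0.0846]
tool_rot: [1.289, 1.161, -1.268]
ft_force: [-18.2, -6.0, 44.5]
grip_width: 0.0002
t12.28 local mm [  2.7 225.1  84.6] Fl [-17.5  -7.7  44.5] tilt -0.9999 yaw err deg 0.02 w 0.0
```

```bash
python3 -m crank '[[255,-0.1,0,0,0],[255,-0.4,0,0,0],[255,-0.45,0,0,0],[255,-0.2,0,0.2,0],[255,0,0,0,0]]'; python3 -c "
from h import *;loc()
p,d,P=shot('side','d5.png')
cv2.imwrite('pics/d5b.png',cv2.resize(cv2.imread('pics/d5.png')[120:300,170:350],None,fx=3.3,fy=3.3))
p,d,P=shot('scene','s5.png')
cv2.imwrite('pics/s5b.png',cv2.resize(cv2.imread('pics/s5.png')[80:260,170:370],None,fx=3.3,fy=3.3))
for c in ['scene','side']:
    p,d,P=shot(c); h=cv2.cvtColor(p,cv2.COLOR_RGB2HSV)
    mm=((h[...,0]<5)|(h[...,0]>175))&(h[...,1]>150)&(d>0); v,u=np.nonzero(mm)
    X=np.array([deproj(P,a,b,d[b,a]) for a,b in zip(u,v)]); e=X[:,:2]-O
    L=np.c_[e@ex,e@ey,X[:,2]]*1e3; L=L[(abs(L[:,0])<45)&(L[:,1]>50)&(L[:,1]<230)&(L[:,2]>60)]
    print(c,len(L),L.min(0),L.max(0),np.median(L[L[:,2]>128],0))
"
```

```text
t: 12.9
tcp_pos: [0.5286, 0.168, 0.227]
tool_rot: [1.29, 1.16, -1.268]
ft_force: [-0.7, 0.4, -0.9]
grip_width: 0.0001
t12.90 local mm [  1.9 199.1 227. ] Fl [-0.8  0.4 -0.9] tilt -0.9999 yaw err deg -0.02 w 0.0
scene 68 [-14.87058858 132.86895584  88.40463985] [ 21.47070289 146.99473151 151.59890597] [  9.27128206 138.27924717 148.3705323 ]
side 35 [-19.53572124 131.37448323  86.06975495] [ 15.3986195  156.14085267 150.32330925] [  0.35608064 137.18311854 143.87185394]
```

View pics/d5b.png

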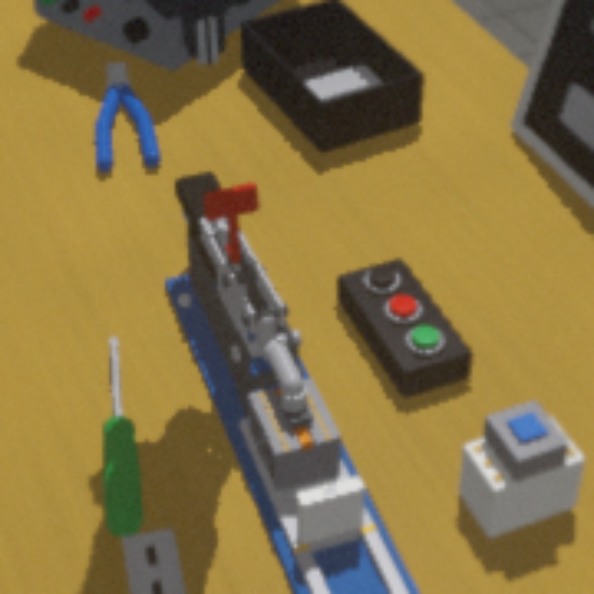

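View pics/s5b.png

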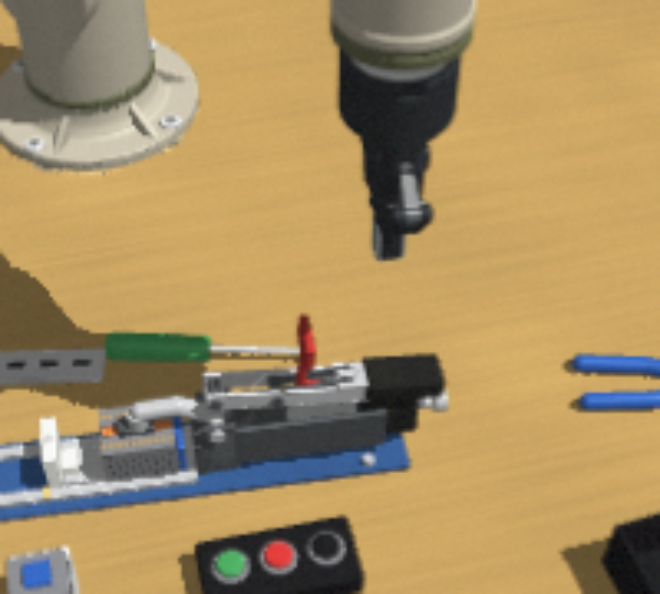

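```bash
python3 -m crank '[[255,0,-0.01,0.4,0],[255,0,0,0.37,0],[255,0,0,0,0]]'; python3 -c "
from h import *;loc()"
```

```text
t: 13.48
tcp_pos: [0.515, 0.0792, 0.2184]
tool_rot: [1.273, 1.17, -1.272]
ft_force: [-0.2, 0.7, 0.4]
grip_width: -0.0001
t13.47 local mm [ -3.2 109.4 218.4] Fl [-0.3  0.7  0.4] tilt -1.0 yaw err deg 0.55 w -0.0
```

```bash
python3 -m crank '[[255,0.35,0.02,0.02,0.004],[255,0.3,0.0,0,0],[255,0.12,0,0,0],[255,0,0,0,0]]'; python3 -c "
from h import *;loc()
p,d,P=shot('side','d6.png')
cv2.imwrite('pics/d6b.png',cv2.resize(cv2.imread('pics/d6.png')[120:300,170:350],None,fx=3.3,fy=3.3))
p,d,P=shot('scene','s6.png')
cv2.imwrite('pics/s6b.png',cv2.resize(cv2.imread('pics/s6.png')[80:260,170:370],None,fx=3.3,fy=3.3))"
```

```text
t: 13.98
tcp_pos: [0.5162, 0.0813, 0.1211]
tool_rot: [1.273, 1.17, -1.278]
ft_force: [0.5, 0.9, -0.3]
grip_width: 0.0004
t13.97 local mm [ -2.2 111.6 121.1] Fl [ 0.4  0.9 -0.3] tilt -1.0 yaw err deg 0.35 w 0.0
```

View pics/d6b.png

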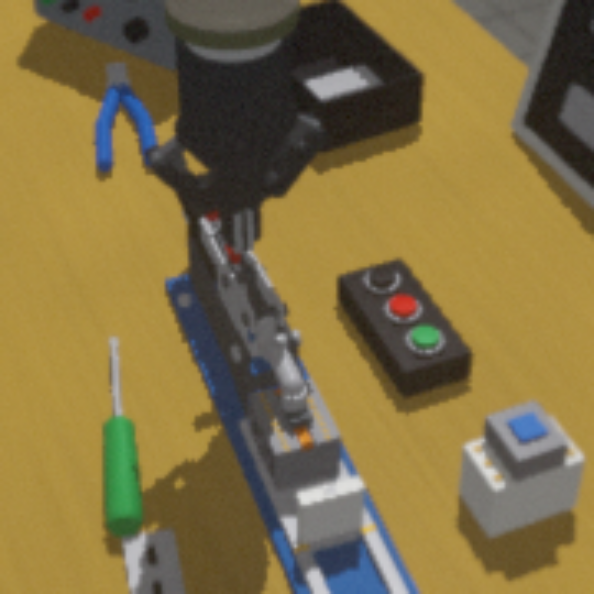

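View pics/s6b.png

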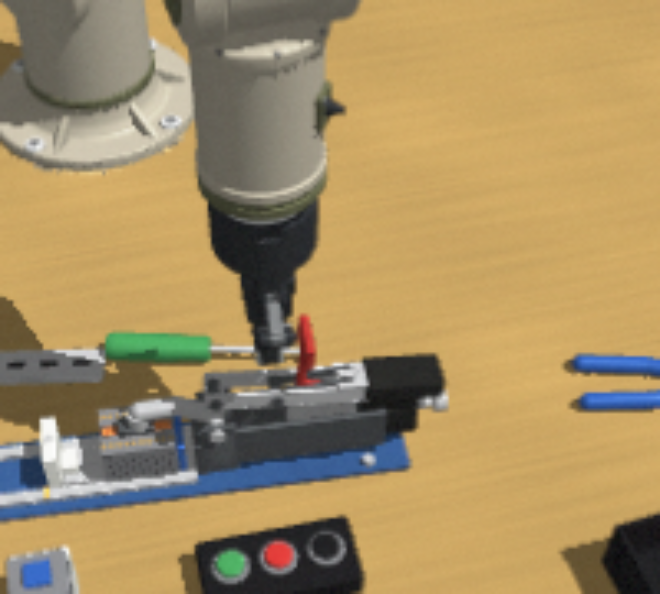

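```bash
python3 -m crank '[[255,0.01,0,-0.08,0],[255,0.01,0,-0.08,0],[255,0.01,0,-0.08,0],[255,0.01,0,-0.08,0]]'>/dev/null; python3 -c "
from h import *;loc()"; python3 -m crank '[[255,0.01,0,-0.07,0]]'>/dev/null; python3 -c "
from h import *;loc()"; python3 -m crank '[[255,0.01,0,-0.07,0]]'>/dev/null; python3 -c "
from h import *;loc()"
```

```text
t14.57 local mm [  2.8 145.  123.8] Fl [-0.7 -5.9  2.7] tilt -1.0 yaw err deg -0.12 w -0.0
t14.70 local mm [  3.4 153.6 123.5] Fl [ 0.2 -2.1  0.8] tilt -1.0 yaw err deg -0.17 w -0.0
t14.82 local mm [  4.  158.4 122.7] Fl [ -2.5 -27.4   8.3] tilt -1.0 yaw err deg -0.32 w -0.0
```

```bash
python3 -m crank '[[255,0.03,-0.03,0,0]]'>/dev/null; python3 -c "
from h import *;loc()
p,d,P=shot('scene','s7.png')
cv2.imwrite('pics/s7b.png',cv2.resize(cv2.imread('pics/s7.png')[140:240,220:340],None,fx=6,fy=6,interpolation=cv2.INTER_CUBIC))
p,d,P=shot('side','d7.png')
cv2.imwrite('pics/d7b.png',cv2.resize(cv2.imread('pics/d7.png')[140:240,200:320],None,fx=6,fy=6,interpolation=cv2.INTER_CUBIC));loc()"
```

```text
t14.95 local mm [  3.5 157.5 121.9] Fl [ 1.7 -4.3 24.7] tilt -0.9999 yaw err deg -0.44 w 0.0
t15.05 local mm [  3.6 157.6 122.1] Fl [ 1.2 -8.2 16.2] tilt -0.9999 yaw err deg -0.43 w -0.0
```

View pics/s7b.png

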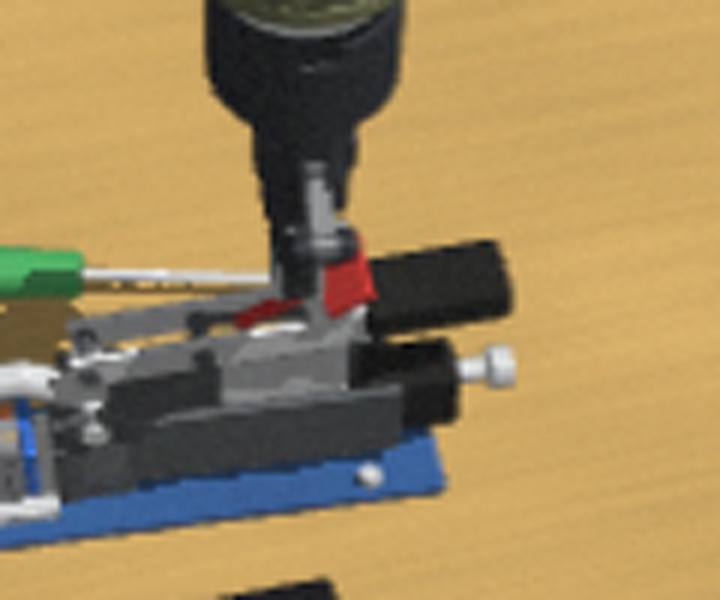

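View pics/d7b.png

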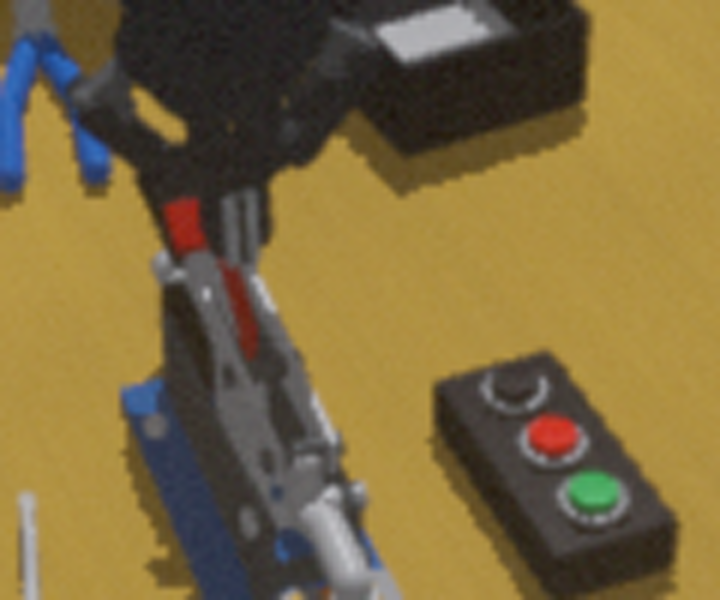

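```bash
python3 -m crank '[[255,-0.3,0,0.05,0],[255,-0.5,0,0,0],[255,-0.5,0,0,0],[255,-0.2,0,0,0],[255,0,0,0,0]]'; python3 -c "
from h import *;loc()
p,d,P=shot('scene','s8.png')
cv2.imwrite('pics/s8b.png',cv2.resize(cv2.imread('pics/s8.png')[120:260,130:340],None,fx=3.8,fy=4,interpolation=cv2.INTER_CUBIC))
p,d,P=shot('side','d8.png')
cv2.imwrite('pics/d8b.png',cv2.resize(cv2.imread('pics/d8.png')[120:330,180:350],None,fx=3.5,fy=2.8,interpolation=cv2.INTER_CUBIC));loc()"
```

```text
t: 15.68
tcp_pos: [0.5237, 0.1276, 0.31]
tool_rot: [1.287, 1.148, -1.269]
ft_force: [0.7, -0.2, 0.2]
grip_width: 0.0001
t15.68 local mm [  0.8 158.4 310. ] Fl [ 0.7 -0.2  0.2] tilt -0.9999 yaw err deg -0.14 w 0.0
t15.78 local mm [-1.000e-01  1.578e+02  3.075e+02] Fl [-1.1  0.1 -0. ] tilt -0.9999 yaw err deg -0.15 w 0.0
```

View pics/s8b.png

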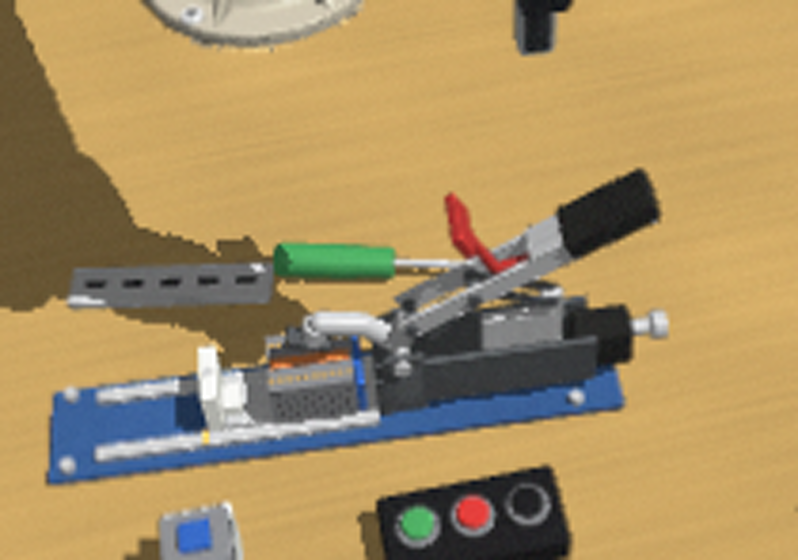

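View pics/d8b.png

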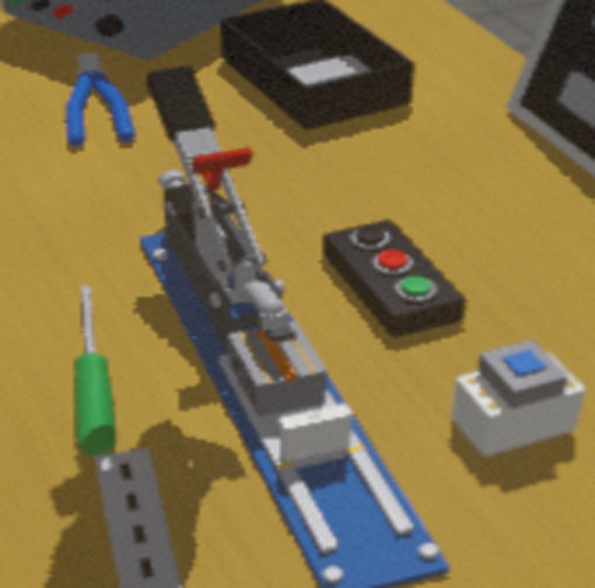

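```bash
python3 -m crank '[[255,0,0,0.4,0],[255,0,0,0.4,0],[255,0,0,0.4,0],[255,0,0,0.4,0],[255,0,0,0.4,0],[255,0,0,0.4,0],[255,0.25,0,0,0],[255,0.25,0,0,0],[255,0,0,0,0]]'; python3 -c "
from h import *;loc()
for c in ['wrist','scene','side']:
    p,d,P=shot(c,c+'9.png'); h=cv2.cvtColor(p,cv2.COLOR_RGB2HSV)
    def L(m):
        v,u=np.nonzero(m&(d>0)); X=np.array([deproj(P,a,b,d[b,a]) for a,b in zip(u,v)]).reshape(-1,3); e=X[:,:2]-O
        return np.c_[e@ex,e@ey,X[:,2]]*1e3
    o=L((h[...,0]>5)&(h[...,0]<15)&(h[...,1]>150)); o=o[(abs(o[:,0])<8)&(o[:,1]>-80)&(o[:,1]<20)&(o[:,2]>40)]
    g=L((h[...,1]<60)&(h[...,2]>60)); g=g[(abs(g[:,0])<23)&(g[:,1]>-60)&(g[:,1]<-28)&(g[:,2]>45)&(g[:,2]<70)]
    print(c,'orange',len(o),np.round(np.percentile(o,[10,50,90],0),1) if len(o) else '', 'grey top',len(g),np.median(g[:,2]) if len(g) else '')
cv2.imwrite('pics/w9b.png',cv2.resize(cv2.imread('pics/wrist9.png')[:200,150:400],None,fx=3.2,fy=3,interpolation=cv2.INTER_CUBIC))
cv2.imwrite('pics/s9b.png',np.vstack([cv2.resize(cv2.imread('pics/%s.png'%n)[195:245,130:230],None,fx=6,fy=5.9,interpolation=cv2.INTER_CUBIC) for n in ['scene9','s4']]))
"
```

```text
t: 16.9
tcp_pos: [0.4882, -0.1643, 0.2322]
tool_rot: [1.269, 1.165, -1.287]
ft_force: [-0.7, 0.8, 0.4]
grip_width: -0.0001
t16.90 local mm [  -6.8 -135.6  232.2] Fl [-0.8  0.8  0.4] tilt -0.9999 yaw err deg 0.07 w -0.0
wrist orange 133 [[ -3.3 -27.3  55.4]
 [ -0.1 -19.6  56.5]
 [  3.1 -12.1  57.4]] grey top 115 55.95905345300245
scene orange 36 [[ -3.  -23.8  53.7]
 [ -0.8  -7.4  55.6]
 [  2.5  14.2  57.4]] grey top 10 55.148255364175284
side orange 36 [[ -4.8 -23.9  54.1]
 [ -2.9  -8.3  55.7]
 [  0.8  10.8  58.2]] grey top 65 50.50929142828586
```

View pics/w9b.png

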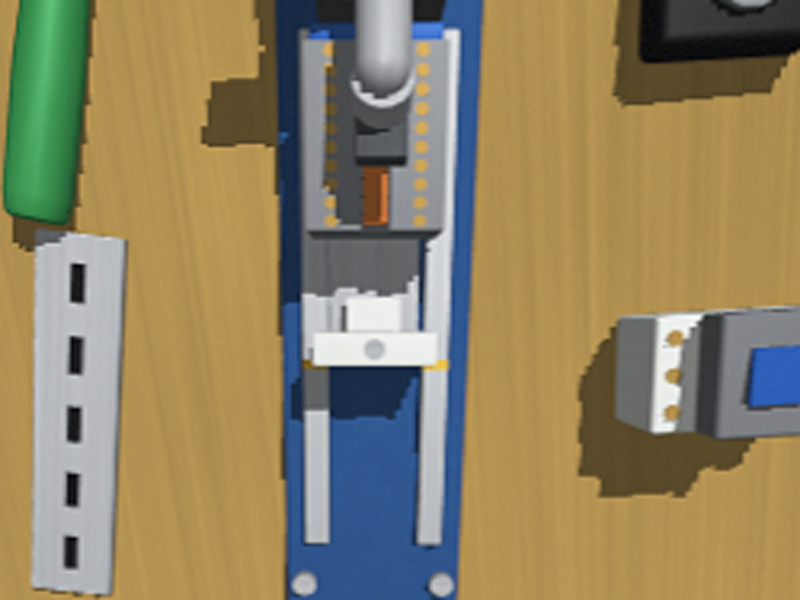

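View pics/s9b.png

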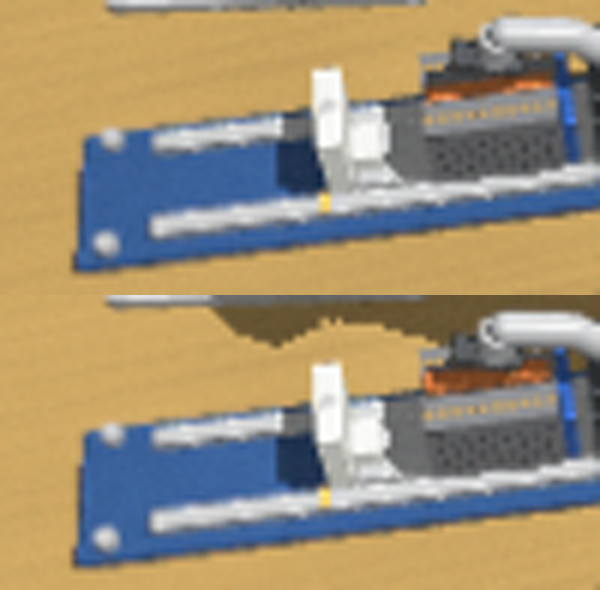

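```bash
python3 -c "
from h import *;loc();print(manip.finish_job())"
```

```text
t17.05 local mm [  -4.5 -135.6  235.6] Fl [0.4 0.3 0.2] tilt -1.0 yaw err deg 0.14 w 0.0
the job is handed in; nothing more can be done
None
```

The job is done and handed in at about 17 s. The strip is home, the jumper bar is pressed in, and the pliers are open again.

- **Strip:** I pushed it along the channel with closed fingers until it hit the stop, holding at 11–17 N with no more movement. In the last pictures the rear of the rail is still at the yellow lines.
- **Handle:** I pressed the grip down over centre onto its end stop, with about 45 N from the fingertips at the end. It stayed locked after I lifted off.
- **Release:** I pulled the red lever back until the handle came off centre, then lifted clear. The last pictures show the pliers open, with the handle raised and the lever back at rest.
- **Jumper:** The wrist camera puts its top at 56.5 mm, against 56.0 mm for the terminal tops, so it is flush within what the camera can measure. The scene camera agrees, with 55.6 mm against 55.1 mm. The side camera put the bar at 55.7 mm but the terminal tops at 50.5 mm. I took that second figure as pixels from the terminals' sides and discounted it.
- **Other things:** The robot was clear when I handed in. In the pictures the nearby things look undisturbed, though I did not measure their positions before and after.

The cameras disagreed by up to about 10 mm across the pliers. I used a compromise position and confirmed it by contact.

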